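# Clamp a cast plinth and dress its mould seam

### The job

Turn both red wing clamps fully home so that their arms hold the pale grey plinth down, then take the yellow sprung dresser from its blue tray and run its foot, in line with the blue seam on the plinth's top and pressed about half way into its spring, along the whole seam in one unbroken stroke from the end with the two yellow dots to the other end, without lifting off on the way or ramming the foot hard against its stop. Afterwards stand the dresser upright on the floor of its tray again and let go. Leave the paint pots, the brush cup and the figure undisturbed.

Things in the scene. Friction and masses are not known exactly. Their poses are not given: they have to be found in the camera images.
- jig: fixed wooden board, 270 x 140 x 15 mm, that carries the plinth and both clamps; origin under its centre on the table, x along its length, z up. Aluminium fences 6 mm high frame the plinth in its middle, 1.5 mm clear all round
- plinth: loose pale grey casting on the jig: base 200 x 60 x 12 mm, on it a block 150 (x) x 50 (y) mm with a flat top 32 mm above the origin; 25 mm long ledges, 12 mm high, at both ends. Origin under its centre, x along its length. The blue seam runs along the top at y = 0, x = -75 to +75 mm; two yellow dots at x = -64, y = +-15 mm mark its start end
- clamp_a_grip (a point): middle of clamp A's red wing, the point to grip, 67 mm above the table: wing 44 mm long (this point's x), 16 wide, 26 high (13 above and below the point). It sits on a pivot at jig x = +87.5, y = +50 mm. Under it a steel arm (14 mm wide, 42 mm from pivot to tip, top 34.5 mm above the table) points along the point's +x
- clamp_b_grip (a point): the same for clamp B, pivot at jig x = -87.5, y = -50 mm; its arm points along the point's -x
- clamp_a (a joint): angle of clamp A, rad: 0 with the arm pointing away along the jig's +x, grows as it turns clockwise seen from above, end stop at 1.571 with the arm and wing across the board, the arm over the plinth's ledge (fully home)
- clamp_b (a joint): angle of clamp B, rad: 0 with the arm pointing away along the jig's -x, grows as it turns clockwise seen from above, end stop at 1.571 (fully home), as clamp A
- dresser: loose hand tool, 96 mm tall, 0.23 kg, standing in the tray: yellow handle 56 (x) x 28 (y) mm, 38 to 96 mm above the origin, on an aluminium plate 62 x 38 mm (28 to 38 mm up); below it a black sprung foot 60 (x) x 36 (y) x 12 mm. Origin at the centre of the sole when the foot is fully out; z up along the handle
- dresser_grip (a point): point in the middle of the yellow handle, 70 mm above the dresser's origin; grip across its 28 mm width (the dresser's y)
- foot (a joint): how far the sprung foot is pressed in, m: 0 fully out, 0.016 hard against its stop. Pressing takes about 2.5 N to start, 6.5 N half way (0.008), 10.5 N at the stop
- sole (a point): centre of the foot's flat underside; moves with the foot
- tray: fixed blue open tray, 110 (x) x 90 (y) mm outside, walls 4 mm thick and 12 mm high; origin under its centre on the table
- tray_floor (a point): centre of the tray's inner floor, 4 mm above the table
- pot_blue: blue paint pot with black lid, 44 mm diameter, 65 mm high, beside the jig; origin under its centre. Leave alone
- pot_yellow: yellow paint pot with black lid, 44 mm diameter, 65 mm high, beside the jig; origin under its centre. Leave alone
- brush_cup: dark wooden cup, 72 mm diameter, 105 mm high, with brushes up to 175 mm high, near the tray; origin under its centre. Leave alone
- figure: small blue painted figure on a wooden painting handle, 48 mm diameter, 100 mm high, near the tray; origin under its centre. Leave alone
There are look-alikes about, which are no part of the job. Of the things like the tray, leave any that is orange or pink; of the rest the larger one is meant.

How it is judged:
On the way, in this order (a step that is already met when the one before it is completed fails the run):
1. both clamps are turned home (above 1.45 rad) (value of joint each of clamp_a, clamp_b above 1.45 rad), for 0.2 s.
2. held dresser's sole centre at plinth x -75 to -37 mm, y within 12 mm, in line (0.2 rad), upright (0.12 rad), foot pressed in 3 to 13 mm on the plinth (over 1.5 N), clamps home (all of step 1 and x of sole in the frame of plinth between -0.075 and -0.037 m and y of sole in the frame of plinth between -0.012 and 0.012 m and value of joint foot between 0.003 and 0.013 m and contact force between dresser and plinth above 1.5 N and angle between the x axis of dresser and the x axis of plinth, either way round below 0.2 rad and angle between dresser's own z axis and vertical below 0.12 rad and contact force between the fingers and dresser above 1 N), for 0.2 s.
3. held dresser's sole centre at plinth x -28 to -6 mm, y within 12 mm, in line (0.2 rad), upright (0.12 rad), foot pressed in 3 to 13 mm on the plinth (over 1.5 N), clamps home (all of step 1 and x of sole in the frame of plinth between -0.028 and -0.006 m and y of sole in the frame of plinth between -0.012 and 0.012 m and value of joint foot between 0.003 and 0.013 m and contact force between dresser and plinth above 1.5 N and angle between the x axis of dresser and the x axis of plinth, either way round below 0.2 rad and angle between dresser's own z axis and vertical below 0.12 rad and contact force between the fingers and dresser above 1 N), for 0.1 s.
4. held dresser's sole centre at plinth x 6 to 28 mm, y within 12 mm, in line (0.2 rad), upright (0.12 rad), foot pressed in 3 to 13 mm on the plinth (over 1.5 N), clamps home (all of step 1 and x of sole in the frame of plinth between 0.006 and 0.028 m and y of sole in the frame of plinth between -0.012 and 0.012 m and value of joint foot between 0.003 and 0.013 m and contact force between dresser and plinth above 1.5 N and angle between the x axis of dresser and the x axis of plinth, either way round below 0.2 rad and angle between dresser's own z axis and vertical below 0.12 rad and contact force between the fingers and dresser above 1 N), for 0.1 s.
5. held dresser's sole centre at plinth x 37 to 75 mm, y within 12 mm, in line (0.2 rad), upright (0.12 rad), foot pressed in 3 to 13 mm on the plinth (over 1.5 N), clamps home (all of step 1 and x of sole in the frame of plinth between 0.037 and 0.075 m and y of sole in the frame of plinth between -0.012 and 0.012 m and value of joint foot between 0.003 and 0.013 m and contact force between dresser and plinth above 1.5 N and angle between the x axis of dresser and the x axis of plinth, either way round below 0.2 rad and angle between dresser's own z axis and vertical below 0.12 rad and contact force between the fingers and dresser above 1 N), for 0.2 s.
At the end, for the whole second after the job is handed in: Both clamps read above 1.45 rad; the dresser stands upright (within 0.08 rad) and still with its sole on the tray floor (within 4 mm) and within 30 mm of the tray's centre; the plinth still lies flat between its fences, within 8 mm of the jig's centre (all of step 1 and horizontal distance between dresser and tray_floor below 0.03 m and z of sole in the frame of tray below 0.008 m and angle between dresser's own z axis and vertical below 0.08 rad and linear speed of each of dresser, plinth below 0.02 m/s and angle between plinth's own z axis and vertical below 0.05 rad and z of plinth in the frame of jig between 0.012 and 0.018 m and horizontal distance between plinth and jig below 0.008 m); the robot touches nothing.
It fails at once if the dresser presses on the plinth while a clamp is not home (contact force between dresser and plinth above 0.5 N and value of joint any of clamp_a, clamp_b below 1.4 rad).
It fails at once if the dresser is rammed onto the plinth with more than 25 N (contact force between dresser and plinth above 25 N).
It fails at once if the foot is off the plinth's top by 3 to 12 mm over the middle of the seam (lifted or set down part way) (x of sole in the frame of plinth between -0.03 and 0.03 m and y of sole in the frame of plinth between -0.03 and 0.03 m and z of sole in the frame of plinth between 0.035 and 0.044 m).
It fails at once if a paint pot, the brush cup or the figure is moved by more than 20 mm or tipped (distance of any of pot_blue, pot_yellow, brush_cup, figure from where it was at the start of the episode above 0.02 m or angle between any of pot_blue, pot_yellow, brush_cup, figure's own z axis and vertical above 0.3 rad).
It also fails if it takes over 72 s, if anything falls off the work surface, if the arm or the gripper's body presses on something with over 40 N, if the wrist force passes 120 N, or if a joint passes its speed limit or range.

### The arm

A 6-joint arm with a two-finger parallel gripper is mounted at the origin on the work surface. World frame = base frame: x ahead of the robot, y to its left, z up, the work surface at z = 0. Lengths are in m, angles in rad, forces in N, time in s.
With the tool pointing down it reaches from about 0.25 to 0.725 m from the base axis. Payload 4 kg.
Tool frame: the origin (TCP) lies on the centre line of the jaws, within the pads' length; the fingertips stand 17 mm ahead of it and the grasp point (between the pads) lies 2 mm behind it; z points along the fingers, y is the line along which they close (so a half turn about z gives the same grasp; the last joint's range is limited). The gripper opens to 85 mm and grips with 20 to 120 N. Pads are 22 mm wide; open, the fingers measure 114 mm over their backs; the gripper's body (76 mm by 85 mm) begins 54 mm behind the grasp point. The pads swing forward as they close: fully open they stand 13 mm farther back than shut.
Start: joints at [1.13, 0.241, 0.005, 1.335, 0, 1.571], TCP at [0.213, 0.452, 0.248] pointing down, gripper open.
Joint ranges: [-2.72, 2.72], [-1.05, 1.87], [-1.09, 1.28], [-1.99, 2.15], [-1.42, 1.44], [-3.14, 3.14]. Speed limits (rad/s): [2.79, 2.79, 3.14, 3.14, 3.14, 3.14].

### API

Orientations are given as a unit quaternion [x, y, z, w].
In Python, from workcell import get_obs, imaging, order gives the robot as it stands.
- The arm moves only by the tool apply_moves, never from a script. Its argument "targets" is a list that holds one entry, the list of rows, each a list of 5 numbers: the shift along the world's x, y, z in units of 40 mm (1.0 is 40 mm), then the turn about the world's z in degrees, then the gripper command: -1 is shut, 1 is fully open, values between are in proportion. In form: [[[dx, dy, dz, turn, fingers], ...]]. A call has 1 to 8 rows; each row shifts and turns the commanded pose from where the row before left it; what a row does not reach is not made up. A row lasts 1/12 s, in which the tool goes at most 41.7 mm and 7.16 degrees, less where a joint would pass 70% of its speed; a pose out of reach is approached as far as the arm can. A call is refused whole if a number of a shift passes 1 or a number of a turn 7.16, either way. A call with a gripper value outside its range is refused whole. The fingers move at their own pace and stop on an object; the grip force is fixed at half the most. Time passes only in rows, so rows that do not move let the fingers close. It gives the time, the measured TCP pose, the force, the opening and the grip force at its end, in the units of the state.
- get_obs(): the state, without advancing time (a new reading comes with each control period).
- imaging.camera(name): name is "scene" or "top"; returns (picture, depth): 420x560x3 uint8, blue, green, red; 420x560 float32, m along the optical axis (not along the pixel's ray), 0 where there is no reading.
- imaging.get_calibration(name): a dict with "camera_matrix" (3x3 intrinsics, pixels), "k1" (the pictures are not rectified: a ray, as slopes to the right and down, at radius r is drawn at 1 + k1 r^2 times it, then the intrinsics apply), "eye" and "rotation" of the camera in the world. Camera axes: x right, y down, z forward; pixel columns grow to the right and rows downward; lengths in m; the calibration is good to about 2 mm. A picture is of the moment at which its call begins. get_calibration takes no time and is no camera call.
- order.job_done(): hands the job in; it is judged then, once.
The state is a dict: "clock": time; "joint_pos": joint angles; "joint_vel": joint speeds; "tau": joint torques, N m; "eef_pos": TCP position; "tool_rot": TCP orientation; "ft_force": force on the tool from outside, world axes, zero at the start; "ft_torque": the same for the moment, N m; "grip_width": finger opening in m; "grasp_force": force on a finger pad.
Only numpy, scipy, OpenCV 4.12 (cv2) and the standard library are available. Lean on these libraries where they do the work, as an engineer would, in place of code of your own. Each camera call takes 0.05 s, during which the arm holds its last target. There are 200 camera calls.

## Working session

There is one attempt and no reset: what is moved stays moved. The work goes in short steps, Python scripts to look and compute and a tool call to move; the robot and the scene stay as the last step left them, time stands still between calls to the robot, and variables do not carry over. Pictures are saved under pics/ and viewed, at most 10 in all, crops included, and the job is handed in when it is done.

Besides the shell and the picture viewer there is one more tool, called after "Request:" by a JSON object that holds its "method" and its "body", one argument or row to a line. apply_moves: Moves the arm, as the interface text tells. Its arguments: {"type":"object","properties":{"targets":{"type":"array","items":{"type":"array","items":{"type":"array","items":{"type":"number"}}}}},"required":["targets"]}

```bash
ls; mkdir -p pics; cat > h.py <<'E'
import numpy as np, cv2
from workcell import get_obs, imaging, order
def cam(n):
    p,d=imaging.camera(n); np.savez('last_%s.npz'%n,p=p,d=d); return p,d
def last(n):
    z=np.load('last_%s.npz'%n); return z['p'],z['d']
def ray(n,u,v):
    c=imaging.get_calibration(n);K=np.array(c['camera_matrix'])
    D=np.array([c['k1'],0,0,0,0.])
    x,y=cv2.undistortPoints(np.array([[[u,v]]],float),K,D)[0,0]
    R=np.array(c['rotation']); return np.array(c['eye']),R@np.array([x,y,1.])
def atz(n,u,v,z):
    e,r=ray(n,u,v); return e+r*(z-e[2])/r[2]
def pt(n,u,v,d):
    e,r=ray(n,u,v); return e+r*d[int(v),int(u)]
E
python3 - <<'E'
from h import *
for n in('top','scene'):
    p,d=cam(n); cv2.imwrite('pics/%s0.png'%n,cv2.resize(p,(800,600)))
    c=imaging.get_calibration(n); print(c)
print(get_obs())
E
```

```text
pics
{'camera_matrix': array([[503.20309271,   0.        , 273.80941404],
       [  0.        , 503.20309271, 207.45272244],
       [  0.        ,   0.        ,   1.        ]]), 'k1': -0.10701408022432893, 'eye': array([0.41564111, 0.0293551 , 1.14730976]), 'rotation': array([ 0.71270864, -0.69944096,  0.03214683, -0.04237122])}
{'camera_matrix': array([[467.9552954 ,   0.        , 281.36595501],
       [  0.        , 467.9552954 , 213.75254145],
       [  0.        ,   0.        ,   1.        ]]), 'k1': -0.005381188356506355, 'eye': array([ 1.01433895, -0.26749602,  0.9256232 ]), 'rotation': array([ 0.82427277,  0.4804659 , -0.15068323, -0.25888507])}
{'clock': 0.1, 'joint_pos': array([1.12999367e+00, 2.41336664e-01, 3.85724616e-03, 1.33521991e+00,
       1.22191285e-05, 1.57078213e+00]), 'joint_vel': array([-0.00124428, -0.00141054,  0.00196988,  0.00104863, -0.00187787,
       -0.00073631]), 'tau': array([-3.17893807e-05, -3.73138332e+01,  2.53009665e+01,  1.08945463e-02,
       -5.26686210e-05, -9.41398639e-06]), 'eef_pos': array([0.21309823, 0.4517158 , 0.2475018 ]), 'tool_rot': array([ 2.18614243e-01,  9.75810897e-01, -9.27145391e-04, -2.13986387e-04]), 'ft_force': array([0.03926843, 0.27660365, 1.42470513]), 'ft_torque': array([-0.0209787 , -0.02355401, -0.00031059]), 'grasp_force': 0.0, 'grip_width': 0.08530556061109429}
```

```bash
sed -i "s/R=np.array(c\['rotation'\])/R=Rotation.from_quat(c['rotation']).as_matrix()/; 1a from scipy.spatial.transform import Rotation" h.py
```

```text
(no output)
```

View pics/top0.png

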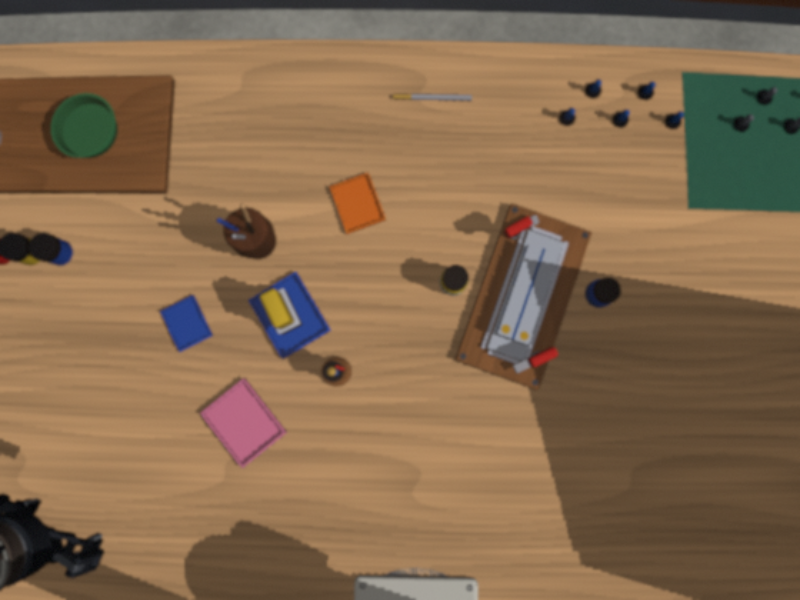

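View pics/scene0.png

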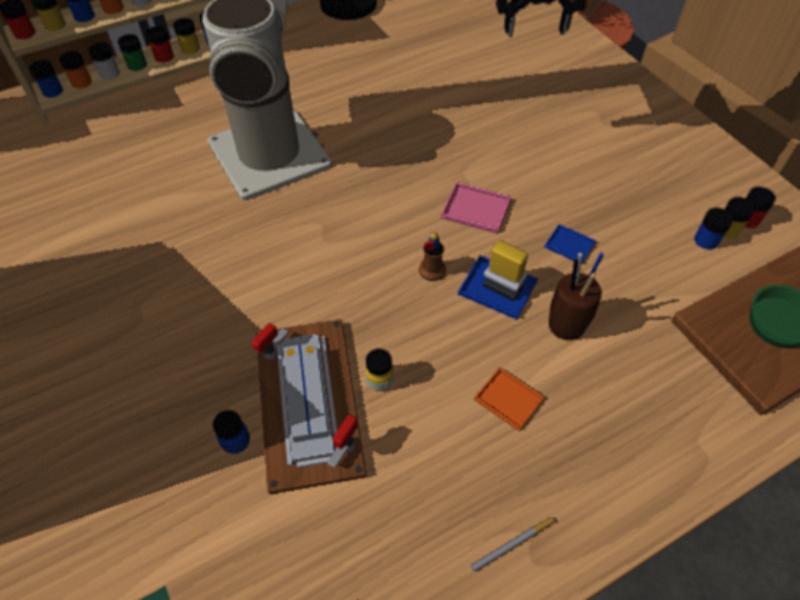

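```bash
python3 - <<'E'
from h import *
p,d=last('top')
a=cv2.resize(p[135:275,305:445],(600,600),interpolation=cv2.INTER_CUBIC)
b=cv2.resize(p[180:260,160:240],(600,600),interpolation=cv2.INTER_CUBIC)
cv2.imwrite('pics/jig.png',a);cv2.imwrite('pics/dr.png',b)
E
```

```text
(no output)
```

View pics/jig.png

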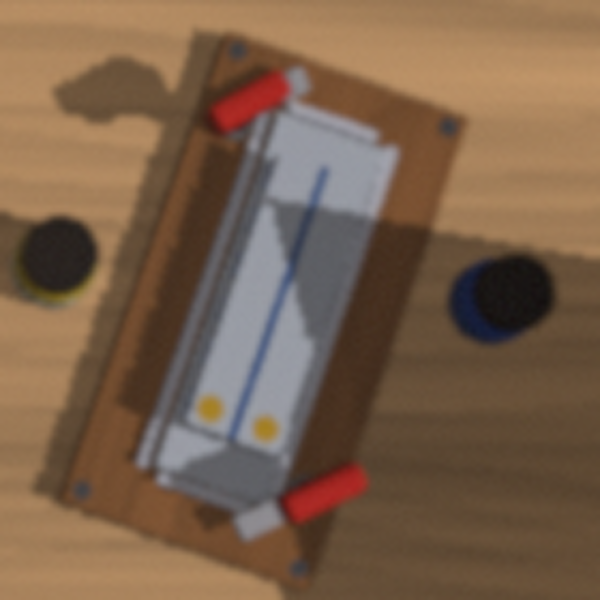

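View pics/dr.png

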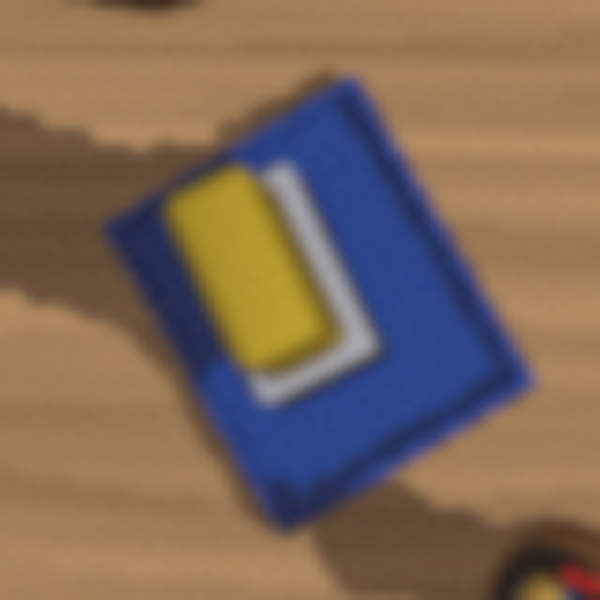

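```bash
python3 - <<'E'
from h import *
def J(x,y,z): return atz('top',(x+.5)/(600/140)-.5+305,(y+.5)/(600/140)-.5+135,z)
def D(x,y,z): return atz('top',(x+.5)/7.5-.5+160,(y+.5)/7.5-.5+180,z)
deg=lambda v:np.degrees(np.arctan2(v[1],v[0])).round(1)
s,e=J(233,440,.047),J(324,168,.047); print('seam',s,e,np.linalg.norm(e-s),(s+e)/2,deg(e-s))
sc=[J(x,y,.015) for x,y in((237,50),(449,126),(83,490),(299,567))]
print('screws ctr',np.mean(sc,0),deg(sc[0]-sc[2]),deg(sc[1]-sc[3]))
c=(s+e)/2;c[2]=0;a=np.arctan2(*(e-s)[1::-1]);R=Rotation.from_euler('z',a).as_matrix()
print('pivA',c+R@[.0875,.05,0],'pivB',c+R@[-.0875,-.05,0])
for n,q in(('A',((217,120),(285,85))),('B',((288,508),(364,478)))):
    p0,p1=J(*q[0],.08),J(*q[1],.08); print(n,(p0+p1)/2,np.linalg.norm(p1-p0),deg(p1-p0))
q=[D(*v,.1) for v in((165,210),(240,166),(335,335),(260,368))]
print('handle',np.mean(q,0),deg(q[2]-q[1]),deg(q[3]-q[0]),[np.linalg.norm(q[i]-q[i-1]).round(3) for i in range(4)])
q=[D(*v,.012) for v in((107,226),(352,80),(533,383),(285,528))]
print('tray',np.mean(q,0),deg(q[2]-q[1]),deg(q[1]-q[0]),[np.linalg.norm(q[i]-q[i-1]).round(3) for i in range(4)])
for n,x,y,z in(('fig',335,370,.1),('cup',250,235,.105),('py',455,278,.065),('pb',604,291,.065)):
    print(n,atz('top',x*.7,y*.7,z))
p,d=last('top')
for n,x,y in(('seam',525,290),('handle',277,310),('table',420,450)):print(n,pt('top',x*.7,y*.7,d))
print('tcp axes',Rotation.from_quat(get_obs()['tool_rot']).as_matrix().round(2))
# depth-based wing masks
h=cv2.cvtColor(p,cv2.COLOR_BGR2HSV)
m=((h[...,0]<6)|(h[...,0]>174))&(h[...,1]>170)&(h[...,2]>90); m[:,:305]=0;m[:,445:]=0;m[:135]=0;m[275:]=0
n,l,st,ce=cv2.connectedComponentsWithStats(m.astype(np.uint8))
for i in range(1,n):
  if st[i,4]>30:
    print(st[i],atz('top',*ce[i],.075), cv2.minAreaRect(np.argwhere(l==i)[:,::-1].astype(np.float32)))
E
```

```text
seam [ 0.4696858  -0.14119075  0.047     ] [ 0.61129055 -0.18834203  0.047     ] 0.14924861179990895 [ 0.54048817 -0.16476639  0.047     ] -18.4
screws ctr [ 0.54262637 -0.16479865  0.015     ] -18.8 -19.0
pivA [ 0.63930303 -0.14497056  0.        ] pivB [ 0.44167332 -0.18456222  0.        ]
A [ 0.63817826 -0.14505456  0.08      ] 0.03920429582295229 -61.6
B [ 0.44260209 -0.18244232  0.08      ] 0.040857920726892503 -67.9
handle [0.5062649  0.21522447 0.1       ] -148.8 -147.0 [np.float64(0.052), np.float64(0.024), np.float64(0.055), np.float64(0.023)]
tray [0.50394956 0.20946402 0.012     ] -147.6 -57.9 [np.float64(0.107), np.float64(0.087), np.float64(0.108), np.float64(0.087)]
fig [0.41724301 0.12512453 0.1       ]
cup [0.61350609 0.25661536 0.105     ]
py [ 0.55980489 -0.05020344  0.065     ]
pb [ 0.54411    -0.27800907  0.065     ]
seam [ 0.54599228 -0.16051093  0.04312238]
handle [0.50325925 0.21316893 0.09871843]
table [ 2.94173608e-01 -3.07018332e-03 -1.57727095e-04]
tcp axes [[-0.9   0.43 -0.  ]
 [ 0.43  0.9  -0.  ]
 [ 0.   -0.   -1.  ]]
[354 152  18  14 129] [ 0.63986691 -0.14412439  0.075     ] ((362.4662780761719, 158.14608764648438), (7.313985347747803, 18.231964111328125), 57.9946174621582)
[371 243  20  14 146] [ 0.44250588 -0.18265729  0.075     ] ((380.4000549316406, 249.800048828125), (7.155416965484619, 19.677396774291992), 63.43495178222656)
```

Top view shows the jig at roughly (525,295), start dots toward the robot, wing A at (518,226), wing B at (543,357), and the dresser in the tray at (277,310). Moving to clamp A.

Request:
{"method": "apply_moves", "body": {
  "targets": [
    [[0.59, -0.83, 0, -2.2, 0], [0.59, -0.83, 0, -2.2, 0], [0.59, -0.83, 0, -2.2, 0], [0.59, -0.83, 0, -2.2, 0], [0.59, -0.83, 0, -2.2, 0], [0.59, -0.83, 0, -2.2, 0], [0.59, -0.83, 0, -2.2, 0], [0.59, -0.83, 0, -2.2, 0]]
  ]
}}

```text
clock: 0.77
eef_pos: [0.4026, 0.1847, 0.2481]
tool_rot: [0.366, 0.931, -0.0, -0.0]
ft_force: [-0.0, 0.5, 0.3]
grip_width: 0.0427
grasp_force: 0.0
```

Request:
{"method": "apply_moves", "body": {
  "targets": [
    [[0.59, -0.83, 0, -2.2, 0], [0.59, -0.83, 0, -2.2, 0], [0.59, -0.83, 0, -2.2, 0], [0.59, -0.83, 0, -2.2, 0], [0.59, -0.83, 0, -2.2, 0], [0.59, -0.83, 0, -2.2, 0], [0.59, -0.83, 0, -2.2, 0], [0.59, -0.83, 0, -2.2, 0]]
  ]
}}

```text
clock: 1.43
eef_pos: [0.5914, -0.0809, 0.2477]
tool_rot: [0.504, 0.863, -0.0, -0.001]
ft_force: [0.5, -0.2, 0.6]
grip_width: 0.0428
grasp_force: 0.0
```

Request:
{"method": "apply_moves", "body": {
  "targets": [
    [[0.59, -0.83, -0.5, 0, 0], [0.59, -0.83, -0.5, 0, 0], [0, 0, -0.5, 0, 0], [0, 0, 0, 0, 0], [0, 0, 0, 0, 0]]
  ]
}}

```text
clock: 1.85
eef_pos: [0.6327, -0.1398, 0.1892]
tool_rot: [0.504, 0.864, -0.001, -0.003]
ft_force: [0.4, -0.8, 0.3]
grip_width: 0.0424
grasp_force: 0.0
```

Request:
{"method": "apply_moves", "body": {
  "targets": [
    [[0.16, -0.13, -0.8, 0, 0], [0, 0, -0.8, 0, 0], [0, 0, -0.8, 0, 0], [0, 0, -0.6, 0, 0], [0, 0, 0, 0, 0]]
  ]
}}

```text
clock: 2.27
eef_pos: [0.6371, -0.1429, 0.0678]
tool_rot: [0.503, 0.865, -0.001, -0.004]
ft_force: [-1.6, 0.8, -0.8]
grip_width: 0.0428
grasp_force: 0.0
```

Request:
{"method": "apply_moves", "body": {
  "targets": [
    [[0, 0, 0, 0, -1], [0, 0, 0, 0, -1], [0, 0, 0, 0, -1], [0, 0, 0, 0, -1], [0, 0, 0, 0, -1]]
  ]
}}

```text
clock: 2.68
eef_pos: [0.6396, -0.1458, 0.075]
tool_rot: [0.504, 0.864, -0.001, 0.0]
ft_force: [-8.4, -0.7, 2.8]
grip_width: 0.0147
grasp_force: 60.6
```

Request:
{"method": "apply_moves", "body": {
  "targets": [
    [[0, 0, 0, -6, -1], [0, 0, 0, -6, -1], [0, 0, 0, -6, -1], [0, 0, 0, -6, -1]]
  ]
}}

```text
clock: 3.02
eef_pos: [0.6398, -0.1457, 0.0749]
tool_rot: [0.674, 0.739, -0.001, 0.001]
ft_force: [-5.9, -1.5, 1.9]
grip_width: 0.0146
grasp_force: 60.6
```

Request:
{"method": "apply_moves", "body": {
  "targets": [
    [[0, 0, 0, -6, -1], [0, 0, 0, -6, -1], [0, 0, 0, -6, -1], [0, 0, 0, -6, -1], [0, 0, 0, 0, -1], [0, 0, 0, 0, -1]]
  ]
}}

```text
clock: 3.52
eef_pos: [0.6401, -0.1458, 0.075]
tool_rot: [0.812, 0.584, -0.0, 0.001]
ft_force: [-5.5, -1.1, 1.1]
grip_width: 0.0144
grasp_force: 60.5
```

```bash
python3 - <<'E'
from h import *
o=get_obs();print(o['eef_pos'],o['ft_force'],o['ft_torque'],o['joint_pos'])
R=Rotation.from_quat(o['tool_rot']).as_matrix();print(np.degrees(np.arctan2(R[1,1],R[0,1])),R[:,2])
E
```

```text
[ 0.64008762 -0.14575592  0.07496813] [-5.50576445 -1.05233786  1.10966971] [-0.29929464  1.22357815 -0.10201732] [-0.223095    0.65988157  0.19711757  1.10735242 -0.00183238  1.67049599]
-18.494764067006162 [ 2.57640451e-04 -1.93739948e-03 -9.99998090e-01]
```

Request:
{"method": "apply_moves", "body": {
  "targets": [
    [[0, 0, 0, -3, -1], [0, 0, 0, -2, -1], [0, 0, 0, 0, -1]]
  ]
}}

```text
clock: 3.77
eef_pos: [0.6401, -0.1457, 0.075]
tool_rot: [0.835, 0.55, -0.001, 0.001]
ft_force: [-6.0, -2.0, 1.8]
grip_width: 0.0148
grasp_force: 73.8
```

```bash
cat >> h.py <<'E'
def st():
    o=get_obs();R=Rotation.from_quat(o['tool_rot']).as_matrix()
    print(o['clock'],o['eef_pos'].round(4),'yaw',np.degrees(np.arctan2(R[1,1],R[0,1])).round(2),o['ft_force'].round(1),o['ft_torque'].round(2),o['grip_width'],o['grasp_force'])
E
python3 -c "from h import *;st()"
```

```text
3.7667 [ 0.6401 -0.1457  0.075 ] yaw -23.24 [-6.  -2.   1.8] [-0.53  1.3   1.86] 0.01476590079352344 73.83845882490277
```

Request:
{"method": "apply_moves", "body": {
  "targets": [
    [[0, 0, 0, 0, 0], [0, 0, 0, 0, 0], [0, 0, 0, 0, 0], [0, 0, 0.9, 0, 0], [0, 0, 0.9, 0, 0], [-0.5, -0.1, 0, 5.9, 0], [-0.9, -0.18, 0, 5.9, 0], [-0.9, -0.18, 0, 5.9, 0]]
  ]
}}

```text
clock: 4.43
eef_pos: [0.55, -0.1638, 0.1456]
tool_rot: [0.74, 0.673, 0.001, 0.002]
ft_force: [0.1, -0.6, -0.2]
grip_width: 0.0426
grasp_force: 0.0
```

Request:
{"method": "apply_moves", "body": {
  "targets": [
    [[-0.9, -0.18, 0, 5.9, 0], [-0.9, -0.18, 0, 5.9, 0], [-0.85, -0.16, 0, 5.9, 0], [0, 0, 0, 5.9, 0], [0, 0, 0, 5.9, 0], [0, 0, 0, 0, 0], [0, 0, 0, 0, 0]]
  ]
}}

```text
clock: 5.02
eef_pos: [0.4436, -0.1848, 0.1447]
tool_rot: [0.548, 0.837, 0.0, 0.001]
ft_force: [0.1, 0.4, -0.5]
grip_width: 0.0431
grasp_force: 0.0
```

```bash
python3 - <<'E'
from h import *
st()
p,d=cam('scene'); cv2.imwrite('pics/s1.png',cv2.resize(p[200:360,150:310],(600,600),interpolation=cv2.INTER_CUBIC))
E
```

```text
5.0167 [ 0.4436 -0.1848  0.1447] yaw 23.58 [ 0.1  0.4 -0.5] [-0.   -0.03  0.06] 0.04312419732435052 0.0
```

View pics/s1.png

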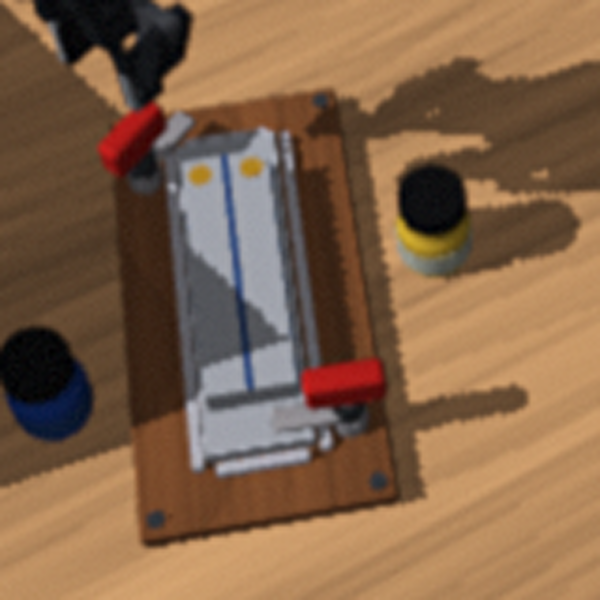

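Clamp A's wing (343,382) now lies across the board with its arm over the ledge. Now clamp B.

Request:
{"method": "apply_moves", "body": {
  "targets": [
    [[-0.04, 0.02, -0.9, 0, 0], [0, 0, -0.9, 0, 0], [0, 0, 0, 0, 0], [0, 0, 0, 0, -1], [0, 0, 0, 0, -1], [0, 0, 0, 0, -1], [0, 0, 0, 0, -1], [0, 0, 0, 0, -1]]
  ]
}}

```text
clock: 5.73
eef_pos: [0.4419, -0.184, 0.0732]
tool_rot: [0.547, 0.837, 0.0, 0.001]
ft_force: [-1.6, 0.5, 4.3]
grip_width: 0.0146
grasp_force: 59.6
```

Request:
{"method": "apply_moves", "body": {
  "targets": [
    [[0, 0, 0, -6, -1], [0, 0, 0, -6, -1], [0, 0, 0, -6, -1], [0, 0, 0, -6, -1], [0, 0, 0, -6, -1], [0, 0, 0, -6, -1], [0, 0, 0, -4, -1], [0, 0, 0, 0, -1]]
  ]
}}

```text
clock: 6.4
eef_pos: [0.4417, -0.184, 0.0731]
tool_rot: [0.8, 0.599, 0.0, 0.001]
ft_force: [-3.5, -0.1, 6.1]
grip_width: 0.0151
grasp_force: 59.8
```

```bash
python3 -c "from h import *;st()"
```

```text
6.4 [ 0.4417 -0.184   0.0731] yaw -16.35 [-3.5 -0.1  6.1] [ 0.02  0.65 -0.  ] 0.015098765874653591 59.785176515579224
```

Request:
{"method": "apply_moves", "body": {
  "targets": [
    [[0, 0, 0, -4, -1], [0, 0, 0, -3, -1], [0, 0, 0, 0, -1]]
  ]
}}

```text
clock: 6.65
eef_pos: [0.4417, -0.184, 0.0732]
tool_rot: [0.834, 0.551, 0.0, 0.001]
ft_force: [-4.4, -1.4, 7.0]
grip_width: 0.0147
grasp_force: 73.8
```

```bash
python3 -c "from h import *;st()"
```

```text
6.65 [ 0.4417 -0.184   0.0732] yaw -23.06 [-4.4 -1.4  7. ] [-0.16  0.77  1.34] 0.014680982100634865 73.77849452197552
```

Request:
{"method": "apply_moves", "body": {
  "targets": [
    [[0, 0, 0, 0, 0.3], [0, 0, 0, 0, 0.3], [0, 0, 0, 0, 0.3], [0, 0, 0.9, 0, 0.3], [0, 0, 0.9, 0, 0.3], [0, 0, 0.9, 0, 0.3], [0, 0, 0.9, 0, 0.3]]
  ]
}}

```text
clock: 7.23
eef_pos: [0.441, -0.1835, 0.2172]
tool_rot: [0.835, 0.55, 0.0, -0.0]
ft_force: [0.2, 0.6, -0.1]
grip_width: 0.0556
grasp_force: 0.0
```

Request:
{"method": "apply_moves", "body": {
  "targets": [
    [[0.075, 0.474, 0, 6.9, 0.3], [0.075, 0.474, 0, 6.9, 0.3], [0.075, 0.474, 0, 6.9, 0.3], [0.075, 0.474, 0, 6.9, 0.3], [0.075, 0.474, 0, 6.9, 0.3], [0.075, 0.474, 0, 6.9, 0.3], [0.075, 0.474, 0, 6.9, 0.3]]
  ]
}}

```text
clock: 7.82
eef_pos: [0.4624, -0.0499, 0.2157]
tool_rot: [0.534, 0.845, 0.0, 0.0]
ft_force: [-0.0, -0.2, 0.6]
grip_width: 0.0555
grasp_force: 0.0
```

Request:
{"method": "apply_moves", "body": {
  "targets": [
    [[0.075, 0.474, 0, 6.9, 0.3], [0.075, 0.474, 0, 6.9, 0.3], [0.075, 0.474, 0, 6.9, 0.3], [0.075, 0.474, 0, 6.9, 0.3], [0.075, 0.474, 0, 6.9, 0.3], [0.075, 0.474, 0, 6.9, 0.3], [0.075, 0.474, 0, 6.9, 0.3]]
  ]
}}

```text
clock: 8.4
eef_pos: [0.4834, 0.0829, 0.2156]
tool_rot: [0.142, 0.99, 0.0, 0.0]
ft_force: [-0.3, -0.6, 1.1]
grip_width: 0.0557
grasp_force: 0.0
```

Request:
{"method": "apply_moves", "body": {
  "targets": [
    [[0.075, 0.474, 0, 6.9, 0.3], [0.075, 0.474, 0, 6.9, 0.3], [0.075, 0.474, 0, 6.9, 0.3], [0.075, 0.474, 0, 6.9, 0.3], [0.075, 0.474, 0, 6.9, 0.3], [0.075, 0.474, 0, 6.9, 0.3], [0.075, 0.474, 0, 6.9, 0.3], [0, 0, 0, 0, 0.3]]
  ]
}}

```text
clock: 9.07
eef_pos: [0.5047, 0.2178, 0.2154]
tool_rot: [-0.276, 0.961, 0.001, 0.001]
ft_force: [-0.1, -0.2, 0.2]
grip_width: 0.0555
grasp_force: 0.0
```

```bash
python3 - <<'E'
from h import *
st()
p,d=cam('scene'); cv2.imwrite('pics/s2.png',p[120:360,140:460].repeat(2,0).repeat(2,1))
# recheck seam, screws via top
p,d=cam('top'); a=cv2.resize(p[135:275,305:445],(600,600),interpolation=cv2.INTER_CUBIC); cv2.imwrite('pics/jig2.png',a)
E
```

```text
9.0667 [0.5047 0.2178 0.2154] yaw 122.03 [-0.1 -0.2  0.2] [-0.03 -0.02 -0.02] 0.05549225885871272 0.0
```

View pics/s2.png

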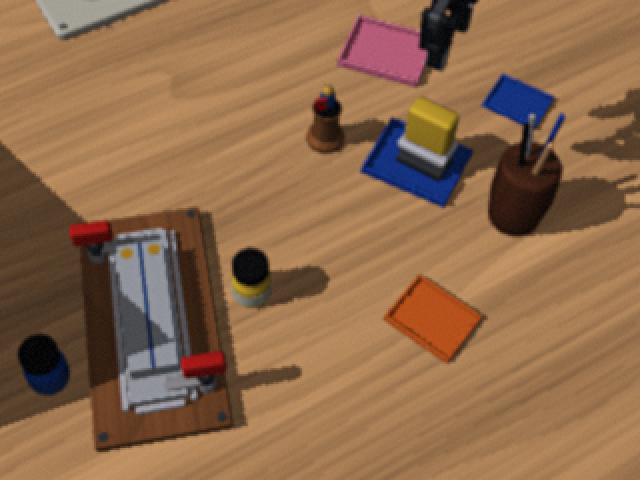

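View pics/jig2.png

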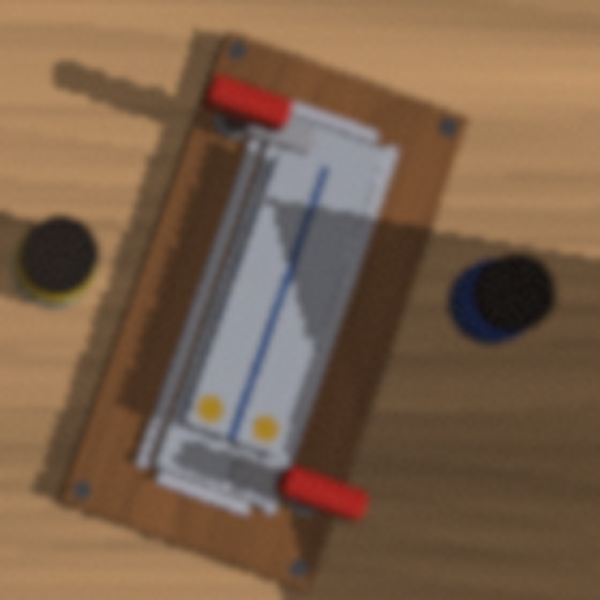

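Both clamps look home (wings across the board at (250,101) and (325,495)). Grasp the dresser.

Request:
{"method": "apply_moves", "body": {
  "targets": [
    [[0.03, -0.07, -0.9, 0, 0.3], [0, 0, -0.9, 0, 0.3], [0, 0, -0.9, 0, 0.3], [0, 0, -0.6, 0, 0.3], [0, 0, -0.2, 0, 0.3], [0, 0, 0, 0, 0.3], [0, 0, 0, 0, 0.3]]
  ]
}}

```text
clock: 9.75
eef_pos: [0.5059, 0.2115, 0.0764]
tool_rot: [-0.272, 0.962, 0.0, 0.0]
ft_force: [0.6, -0.6, 0.2]
grip_width: 0.0556
grasp_force: 0.0
```

Request:
{"method": "apply_moves", "body": {
  "targets": [
    [[0, 0, 0, 0, -1], [0, 0, 0, 0, -1], [0, 0, 0, 0, -1], [0, 0, 0, 0, -1], [0, 0, 0, 0, -1]]
  ]
}}

```text
clock: 10.17
eef_pos: [0.5068, 0.2125, 0.077]
tool_rot: [-0.273, 0.962, 0.0, 0.002]
ft_force: [2.5, 1.9, 2.1]
grip_width: 0.0276
grasp_force: 60.9
```

```bash
python3 -c "from h import *;st()"
```

```text
10.1667 [0.5068 0.2125 0.077 ] yaw 121.65 [2.5 1.9 2.1] [ 0.21 -0.5  -0.02] 0.02756058219732484 60.92110991477966
```

Request:
{"method": "apply_moves", "body": {
  "targets": [
    [[0, 0, 0.3, 0, -1], [0, 0, 0.7, 0, -1], [0, 0, 0.9, 0, -1], [0, 0, 0.9, 0, -1], [0, 0, 0.6, 0, -1], [0, 0, 0.1, 0, -1]]
  ]
}}

```text
clock: 10.67
eef_pos: [0.5074, 0.2127, 0.2208]
tool_rot: [-0.273, 0.962, 0.0, 0.004]
ft_force: [1.3, -0.6, -2.0]
grip_width: 0.0276
grasp_force: 60.5
```

Request:
{"method": "apply_moves", "body": {
  "targets": [
    [[-0.0145, -0.566, 0, -3.15, -1], [-0.0145, -0.566, 0, -3.15, -1], [-0.0145, -0.566, 0, -3.15, -1], [-0.0145, -0.566, 0, -3.15, -1], [-0.0145, -0.566, 0, -3.15, -1], [-0.0145, -0.566, 0, -3.15, -1], [-0.0145, -0.566, 0, -3.15, -1], [-0.0145, -0.566, 0, -3.15, -1]]
  ]
}}

```text
clock: 11.33
eef_pos: [0.4992, 0.0295, 0.2137]
tool_rot: [-0.055, 0.998, -0.0, -0.002]
ft_force: [0.8, 0.5, -2.2]
grip_width: 0.0274
grasp_force: 60.6
```

Request:
{"method": "apply_moves", "body": {
  "targets": [
    [[-0.0145, -0.566, 0, -3.15, -1], [-0.0145, -0.566, 0, -3.15, -1], [-0.0145, -0.566, 0, -3.15, -1], [-0.0145, -0.566, 0, -3.15, -1], [-0.0145, -0.566, 0, -3.15, -1], [-0.0145, -0.566, 0, -3.15, -1], [-0.0145, -0.566, 0, -3.15, -1], [-0.0145, -0.566, 0, -3.15, -1]]
  ]
}}

```text
clock: 12.0
eef_pos: [0.4946, -0.1512, 0.2136]
tool_rot: [0.164, 0.986, 0.0, -0.002]
ft_force: [0.1, 0.0, -1.2]
grip_width: 0.0272
grasp_force: 60.6
```

Request:
{"method": "apply_moves", "body": {
  "targets": [
    [[0, 0, -0.4, 0, -1], [0, 0, -0.6, 0, -1], [0, 0, -0.5, 0, -1], [0, 0, -0.2, 0, -1], [0, 0, 0, 0, -1], [0, 0, 0, 0, -1]]
  ]
}}

```text
clock: 12.5
eef_pos: [0.4953, -0.1501, 0.1468]
tool_rot: [0.163, 0.987, 0.0, -0.001]
ft_force: [0.4, 0.0, -2.6]
grip_width: 0.0278
grasp_force: 60.5
```

```bash
python3 - <<'E'
from h import *
st()
p,d=cam('scene'); cv2.imwrite('pics/s3.png',cv2.resize(p[160:360,120:320],(600,600),interpolation=cv2.INTER_CUBIC))
E
```

```text
12.5 [ 0.4953 -0.1501  0.1468] yaw 71.26 [ 0.4  0.  -2.6] [-0.04 -0.02 -0.02] 0.027759638160888445 60.48338055610657
```

View pics/s3.png

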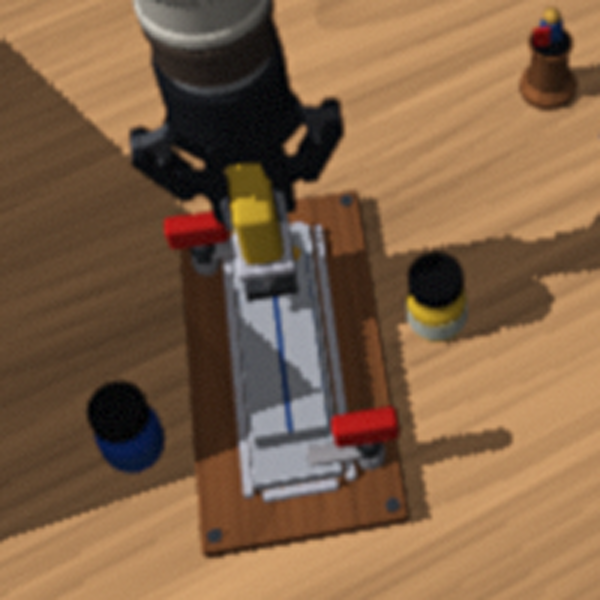

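Request:
{"method": "apply_moves", "body": {
  "targets": [
    [[0, 0, -0.3, 0, -1], [0, 0, -0.3, 0, -1], [0, 0, -0.06, 0, -1], [0, 0, -0.06, 0, -1], [0, 0, -0.05, 0, -1], [0, 0, -0.04, 0, -1], [0, 0, 0, 0, -1], [0, 0, 0, 0, -1]]
  ]
}}

```text
clock: 13.22
eef_pos: [0.4962, -0.1504, 0.116]
tool_rot: [0.163, 0.987, 0.0, 0.0]
ft_force: [-2.6, 1.4, 3.4]
grip_width: 0.0274
grasp_force: 61.1
```

```bash
python3 -c "from h import *;st()"
```

```text
13.2167 [ 0.4962 -0.1504  0.116 ] yaw 71.25 [-2.6  1.4  3.4] [0.39 0.68 0.02] 0.027422295719628963 61.134949922561646
```

Request:
{"method": "apply_moves", "body": {
  "targets": [
    [[0, 0, -0.05, 0, -1], [0, 0, 0, 0, -1], [0, 0, 0, 0, -1], [0, 0, 0, 0, -1]]
  ]
}}

```text
clock: 13.55
eef_pos: [0.4963, -0.1505, 0.1135]
tool_rot: [0.163, 0.987, 0.0, 0.0]
ft_force: [-1.6, 1.3, 4.9]
grip_width: 0.028
grasp_force: 61.3
```

Request:
{"method": "apply_moves", "body": {
  "targets": [
    [[0.06, -0.02, 0, 0, -1], [0.095, -0.032, 0, 0, -1], [0.095, -0.032, 0, 0, -1], [0.095, -0.032, 0, 0, -1], [0.095, -0.032, 0, 0, -1], [0.095, -0.032, 0, 0, -1]]
  ]
}}

```text
clock: 14.05
eef_pos: [0.5177, -0.1579, 0.1131]
tool_rot: [0.163, 0.987, -0.0, -0.0]
ft_force: [-3.3, 1.3, 5.6]
grip_width: 0.0275
grasp_force: 61.3
```

```bash
python3 -c "from h import *;st()"
```

```text
14.05 [ 0.5177 -0.1579  0.1131] yaw 71.24 [-3.3  1.3  5.6] [0.32 0.99 0.  ] 0.027534529768420943 61.341540813446045
```

Request:
{"method": "apply_moves", "body": {
  "targets": [
    [[0.095, -0.032, 0, 0, -1], [0.095, -0.032, 0, 0, -1], [0.095, -0.032, 0, 0, -1], [0.095, -0.032, 0, 0, -1], [0.095, -0.032, 0, 0, -1], [0.095, -0.032, 0, 0, -1]]
  ]
}}

```text
clock: 14.55
eef_pos: [0.5406, -0.1654, 0.1132]
tool_rot: [0.163, 0.987, -0.0, -0.0]
ft_force: [-3.2, 0.4, 5.2]
grip_width: 0.0273
grasp_force: 61.3
```

```bash
python3 -c "from h import *;st()"
```

```text
14.55 [ 0.5406 -0.1654  0.1132] yaw 71.25 [-3.2  0.4  5.2] [ 0.34  0.98 -0.01] 0.027341907851606714 61.341962814331055
```

Request:
{"method": "apply_moves", "body": {
  "targets": [
    [[0.095, -0.032, 0, 0, -1], [0.095, -0.032, 0, 0, -1], [0.095, -0.032, 0, 0, -1], [0.095, -0.032, 0, 0, -1], [0.095, -0.032, 0, 0, -1], [0.095, -0.032, 0, 0, -1], [0.095, -0.032, 0, 0, -1], [0.095, -0.032, 0, 0, -1]]
  ]
}}

```text
clock: 15.22
eef_pos: [0.571, -0.1757, 0.1132]
tool_rot: [0.163, 0.987, 0.0, 0.0]
ft_force: [-3.1, 0.4, 4.5]
grip_width: 0.0274
grasp_force: 61.3
```

Request:
{"method": "apply_moves", "body": {
  "targets": [
    [[0.095, -0.032, 0, 0, -1], [0.095, -0.032, 0, 0, -1], [0.095, -0.032, 0, 0, -1], [0.05, -0.017, 0, 0, -1], [0, 0, 0, 0, -1], [0, 0, 0, 0, -1], [0, 0, 0, 0, -1], [0, 0, 0, 0, -1]]
  ]
}}

```text
clock: 15.88
eef_pos: [0.5847, -0.1803, 0.1136]
tool_rot: [0.163, 0.987, -0.0, 0.001]
ft_force: [0.3, -0.8, 4.1]
grip_width: 0.0272
grasp_force: 61.3
```

```bash
python3 -c "from h import *;st()"
```

```text
15.8833 [ 0.5847 -0.1803  0.1136] yaw 71.24 [ 0.3 -0.8  4.1] [ 0.12  0.34 -0.02] 0.027249102778236726 61.341201066970825
```

Request:
{"method": "apply_moves", "body": {
  "targets": [
    [[0, 0, 0.3, 0, -1], [0, 0, 0.6, 0, -1], [0, 0, 0.8, 0, -1], [0, 0, 0.7, 0, -1], [0, 0, 0.25, 0, -1], [0, 0, 0, 0, -1]]
  ]
}}

```text
clock: 16.38
eef_pos: [0.586, -0.1807, 0.2218]
tool_rot: [0.163, 0.987, -0.0, 0.003]
ft_force: [0.6, -0.1, -2.1]
grip_width: 0.0271
grasp_force: 60.6
```

Request:
{"method": "apply_moves", "body": {
  "targets": [
    [[-0.123, 0.612, 0, 3.15, -1], [-0.123, 0.612, 0, 3.15, -1], [-0.123, 0.612, 0, 3.15, -1], [-0.123, 0.612, 0, 3.15, -1], [-0.123, 0.612, 0, 3.15, -1], [-0.123, 0.612, 0, 3.15, -1], [-0.123, 0.612, 0, 3.15, -1], [-0.123, 0.612, 0, 3.15, -1]]
  ]
}}

```text
clock: 17.05
eef_pos: [0.543, 0.0168, 0.216]
tool_rot: [-0.058, 0.998, 0.0, -0.002]
ft_force: [-0.5, -0.2, -2.1]
grip_width: 0.0275
grasp_force: 60.5
```

Request:
{"method": "apply_moves", "body": {
  "targets": [
    [[-0.123, 0.612, 0, 3.15, -1], [-0.123, 0.612, 0, 3.15, -1], [-0.123, 0.612, 0, 3.15, -1], [-0.123, 0.612, 0, 3.15, -1], [-0.123, 0.612, 0, 3.15, -1], [-0.123, 0.612, 0, 3.15, -1], [-0.123, 0.612, 0, 3.15, -1], [-0.123, 0.612, 0, 3.15, -1]]
  ]
}}

```text
clock: 17.72
eef_pos: [0.5038, 0.2123, 0.216]
tool_rot: [-0.274, 0.962, -0.0, -0.002]
ft_force: [1.0, 0.4, -2.8]
grip_width: 0.0274
grasp_force: 60.5
```

Request:
{"method": "apply_moves", "body": {
  "targets": [
    [[0, 0, 0, 0, -1], [0, 0, 0, 0, -1], [0, 0, 0, 0, -1]]
  ]
}}

```text
clock: 17.97
eef_pos: [0.5044, 0.2111, 0.2171]
tool_rot: [-0.273, 0.962, -0.0, -0.002]
ft_force: [0.0, 0.2, -2.3]
grip_width: 0.0272
grasp_force: 60.6
```

```bash
python3 -c "from h import *;st()"
```

```text
17.9667 [0.5044 0.2111 0.2171] yaw 121.64 [ 0.   0.2 -2.3] [-0.04  0.02  0.05] 0.02716991869702758 60.59918403625488
```

Request:
{"method": "apply_moves", "body": {
  "targets": [
    [[0, 0, -0.5, 0, -1], [0, 0, -0.8, 0, -1], [0, 0, -0.8, 0, -1], [0, 0, -0.7, 0, -1], [0, 0, -0.4, 0, -1], [0, 0, -0.2, 0, -1], [0, 0, 0, 0, -1], [0, 0, 0, 0, -1]]
  ]
}}

```text
clock: 18.63
eef_pos: [0.5056, 0.2109, 0.0832]
tool_rot: [-0.272, 0.962, -0.0, -0.0]
ft_force: [0.2, -0.0, -1.5]
grip_width: 0.0273
grasp_force: 60.5
```

```bash
python3 -c "from h import *;st()"
```

```text
18.6333 [0.5056 0.2109 0.0832] yaw 121.56 [ 0.2 -0.  -1.5] [ 0.04 -0.08 -0.04] 0.02732298713056994 60.5404794216156
```

Request:
{"method": "apply_moves", "body": {
  "targets": [
    [[0, 0, -0.08, 0, -1], [0, 0, -0.06, 0, -1], [0, 0, -0.02, 0, -1], [0, 0, 0, 0, -1], [0, 0, 0, 0, -1], [0, 0, 0, 0, -1]]
  ]
}}

```text
clock: 19.13
eef_pos: [0.5061, 0.2119, 0.0777]
tool_rot: [-0.273, 0.962, -0.0, 0.001]
ft_force: [1.6, -0.8, 1.1]
grip_width: 0.0274
grasp_force: 60.9
```

```bash
python3 -c "from h import *;st()"
```

```text
19.1333 [0.5061 0.2119 0.0777] yaw 121.65 [ 1.6 -0.8  1.1] [-0.04 -0.17 -0.05] 0.027437242616510343 60.85816025733948
```

Request:
{"method": "apply_moves", "body": {
  "targets": [
    [[0, 0, 0, 0, -0.2], [0, 0, 0, 0, 0.1], [0, 0, 0, 0, 0.3], [0, 0, 0, 0, 0.3], [0, 0, 0, 0, 0.3], [0, 0, 0, 0, 0.3]]
  ]
}}

```text
clock: 19.63
eef_pos: [0.5051, 0.2116, 0.0767]
tool_rot: [-0.273, 0.962, 0.0, -0.0]
ft_force: [-0.6, -0.5, -0.8]
grip_width: 0.0554
grasp_force: 0.0
```

Request:
{"method": "apply_moves", "body": {
  "targets": [
    [[0, 0, 0.3, 0, 0.3], [0, 0, 0.6, 0, 0.3], [0, 0, 0.9, 0, 0.3], [0, 0, 0.9, 0, 0.3], [0, 0, 0.9, 0, 0.3], [-0.8, 0, 0, 0, 0.3], [-0.8, 0, 0, 0, 0.3], [-0.8, 0, 0, 0, 0.3]]
  ]
}}

```text
clock: 20.3
eef_pos: [0.4089, 0.2117, 0.2216]
tool_rot: [-0.272, 0.962, 0.0, 0.001]
ft_force: [-0.2, 0.6, 0.5]
grip_width: 0.0553
grasp_force: 0.0
```

```bash
python3 - <<'E'
from h import *
st()
p,d=cam('scene'); cv2.imwrite('pics/s4.png',p[120:360,140:460].repeat(2,0).repeat(2,1))
E
```

```text
20.3 [0.4089 0.2117 0.2216] yaw 121.59 [-0.2  0.6  0.5] [-0.01  0.03  0.  ] 0.055316899779307996 0.0
```

View pics/s4.png

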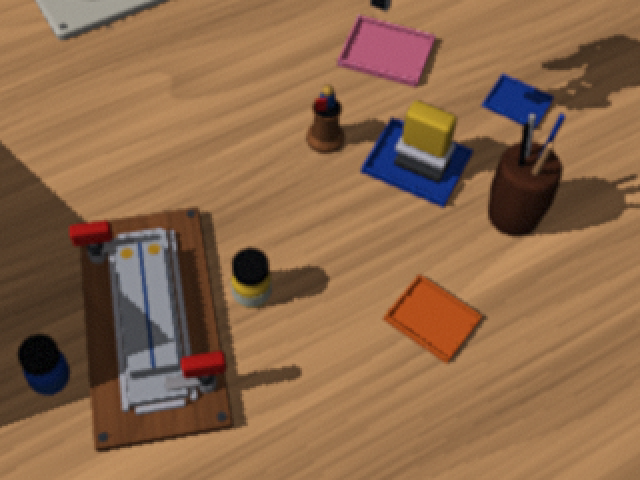

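The dresser stands upright in the tray at (428,140). Both clamps are home and everything else is where it was.

```bash
python3 -c "from h import *;print(order.job_done())"
```

```text
the job is handed in; nothing more can be done
None
```

I turned both clamps home, ran the dresser along the whole seam in one stroke with the foot about half pressed, stood it back in its tray, and handed the job in at about 20 s; no verdict came back.

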